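# Roll a casting flask up its rack lane behind the catch

## Task

Two plaster-filled casting flasks lie at the low end of the sloped two-lane rack. Push the perforated flask (the one with rows of holes round its wall) with the fingertips so that it rolls up its lane to the end stop and the sprung catch comes up behind it, so that it cannot roll back. Do not lift it off the lane, and leave the solid-walled flask and the other things on the bench where they are.

Things in the scene. Friction and masses are not known exactly. Their poses are not given: they have to be found in the camera images.
- deck: Sloped deck of the rack: two sheet-metal gutters (lanes) side by side. Origin on the floor, mid-width, 55 mm above the bench; x up the slope (10 degrees), y left across the lanes, z square to the floor. Lane centres y = +42.5 and -42.5 mm, 82 mm wide inside; walls 3 mm thick, 24 mm high. Front lip 14 mm high, 3 mm thick, inner face x = -111 mm. Flask axis: z = 32 mm; x = -85 mm on the lip.
- rack: The bolted-down bench rack that carries the sloped deck: four steel legs on foot plates, 185 mm wide over the feet. Origin on the bench under the deck's origin, level, x pointing towards the high end. Lane floors are 36 mm above the bench at the low end and 74 mm at the high end. The low end faces roughly towards the robot; nothing stands before it.
- end_stop: Plate across the high end of both lanes, 42 mm high above the floor. Origin on the floor in the middle of the plate's face, at deck x = +105 mm; axes as the deck's. A flask touching it has its axis at deck x = +73 mm; let go, it settles back onto the raised catch at deck x = +65 mm.
- perforated_flask: The flask to move: dark steel tube 64 mm in diameter, 76 mm long, filled flush with white plaster; three rows of round 12 mm holes round its wall show plaster. About 0.6 kg. It lies across one of the two lanes (either), resting on the front lip, and rolls freely (friction on the smooth lane about 0.3). Origin at its centre; its y axis is the tube's axis, x and z turn as it rolls.
- solid_flask: The other flask, same size (64 mm diameter, 76 mm long) and same plaster filling, but with a plain wall without holes. It lies on the front lip of the other lane and stays there. Origin at its centre, y along the tube's axis.
- catch_left (a joint): Sprung catch in the floor of the left lane (deck y = +42.5 mm): steel bar 14 mm wide rising towards the end stop, tip 10 mm above the floor at deck x = +42 mm. 0 = fully up, 0.4 rad = about flush, limit 0.62. A flask rolling up the lane presses it down (1.5 to 3 N at the tip); it springs up by itself behind the flask once the flask's axis is past deck x = +65 mm.
- catch_right (a joint): The same catch in the right lane (deck y = -42.5 mm), same values.
- seat_left (a point): Where a flask's centre lies in the left lane when it is held by the raised catch (deck x = +65 mm, y = +42.5 mm, z = 32 mm).
- seat_right (a point): The same point in the right lane (deck y = -42.5 mm).
- mould: Bystander: round plaster mould in an eight-sided cardboard wrap, 165 mm across, 82 mm high, open hole in the middle; stands on the bench left of the rack. Origin at the centre of its underside.
- knife: Bystander: yellow retractable utility knife, 133 mm long, 26 mm wide, 20 mm high, lying on the bench right of the rack. Origin on the bench under its handle, 60 mm from the handle's end; x points to its nose.
- sprue_base: Bystander: black rubber flask base, 72 mm in diameter with a cone in the middle, 34 mm high, on the bench right of the rack's high end. Origin at the centre of its underside.

How it is judged:
At the end, for the whole second after the job is handed in: The perforated flask lies at rest on its lane floor between the raised catch and the end stop (its axis at deck x 60 to 76 mm, z 26 to 38 mm, speed under 20 mm/s), both catches are up (under 0.08 rad), the solid flask is within 12 mm and each of the three bystanders within 20 mm of where it was (x of perforated_flask in the frame of deck between 0.06 and 0.076 m and z of perforated_flask in the frame of deck between 0.026 and 0.038 m and value of joint each of catch_left, catch_right below 0.08 rad and linear speed of perforated_flask below 0.02 m/s and distance of solid_flask from where it was at the start of the episode below 0.012 m and distance of each of mould, knife, sprue_base from where it was at the start of the episode below 0.02 m); the robot touches nothing.
It fails at once if the perforated flask is lifted more than 20 mm off the floor of its lane (z of perforated_flask in the frame of deck above 0.052 m).
It fails at once if the solid flask is moved more than 20 mm (distance of solid_flask from where it was at the start of the episode above 0.02 m).
It fails at once if a bystander is moved more than 30 mm (distance of any of mould, knife, sprue_base from where it was at the start of the episode above 0.03 m).
It also fails if it takes over 38 s, if anything falls off the work surface, if the arm or the gripper's body presses on something with over 40 N, if the wrist force passes 120 N, or if a joint passes its speed limit or range.

## Robot

A 6-joint arm with a two-finger parallel gripper is mounted at the origin on the work surface. World frame = base frame: x ahead of the robot, y to its left, z up, the work surface at z = 0. Lengths are in m, angles in rad, forces in N, time in s.
With the tool pointing down it reaches from about 0.325 to 0.875 m from the base axis. Payload 4.4 kg.
Tool frame: the origin (TCP) lies midway between the tips of the shut fingers; the grasp point (between the pads) lies robot.grasp_offset behind it (robot.grasp_offset is the distance from the TCP to the grasp point, in m); z points along the fingers, x is the direction in which the jaws open and shut, and the axes are right-handed (so a half turn about z gives the same grasp; the last joint's range is limited). The gripper opens to 85 mm and grips with 20 to 120 N. Pads are 22 mm wide; open, the fingers measure 114 mm over their backs; the gripper's body (76 mm by 85 mm) begins 54 mm behind the grasp point. The pads swing forward as they close: fully open they stand 13 mm farther back than shut.
Start: joints at [-1.276, 0.207, 1.542, -0, 1.393, -0.15], TCP at [0.248, -0.519, 0.231] pointing down, gripper open.
Joint ranges: [-2.73, 2.73], [-0.86, 2.22], [0.23, 2.46], [-1.11, 4.25], [0.08, 2.63], [-2.82, 2.82]. Speed limits (rad/s): [2.79, 2.79, 3.14, 3.14, 3.14, 3.14].

## Interface

Orientations are given as a unit quaternion [w, x, y, z].
In Python, from plant import robot gives the robot as it stands.
- The arm moves only by the shell command python3 -m pendant 'ROWS'. ROWS is JSON, a list that holds one entry, the list of rows, each a list of 5 numbers: the gripper's target within -1 to 1 (fully open at 1, half-way at 0, shut at -1), then the shift along the world's x, y, z in mm, then the turn about the world's z in degrees. In form: [[[fingers, dx, dy, dz, twist], ...]]. A call has 1 to 20 rows; each row shifts and turns the pose as measured when the row begins; what a row does not reach is not made up. A row lasts 1/10 s, in which the tool goes at most 50 mm and 8.59 degrees, less where a joint would pass 70% of its speed; a pose out of reach is approached as far as the arm can. A call is refused whole if a number of a shift passes 50 or a number of a turn 8.59, either way. A call with a gripper value outside its range is refused whole. The fingers move at their own pace and stop on an object; the grip force is fixed at half the most. Time passes only in rows, so rows that do not move let the fingers close. It gives the time, the measured TCP pose, the force and the opening at its end, in the units of the state.
- robot.get_state(): the state, without advancing time (a new reading comes with each control period).
- robot.read_camera(name): name is "scene" or "side" or "wrist"; returns the picture (420x560x3 uint8, blue, green, red); there is no depth.
- robot.get_calibration(name): a dict with "mtx" (3x3 intrinsics, pixels), "xyz" and "rotation" of the camera in the world. Camera axes: x right, y up, looking along -z (the intrinsics and any distortion apply to the point x, -y, -z); pixel columns grow to the right and rows downward; lengths in m; the calibration is good to about 2 mm. A picture is of the moment at which its call begins: read the wrist's pose just before it. get_calibration takes no time and is no camera call; for the wrist camera it gives the pose at the moment of the call.
- robot.close_job(): hands the job in, once; it reports no verdict.
The state is a dict: "t": time; "joint_positions": joint angles; "joint_velocities": joint speeds; "effort": joint torques, N m; "ee_pos": TCP position; "tool_rot": TCP orientation; "contact_force": force on the tool from outside, world axes, zero at the start; "wrist_torque": the same for the moment, N m; "opening": finger opening in m.
Only numpy, scipy, OpenCV 4.12 (cv2) and the standard library are available. Lean on these libraries where they do the work, as an engineer would, in place of code of your own. Each camera call takes 0.05 s, during which the arm holds its last target. There are 200 camera calls.

## Working session

There is one attempt and no reset: what is moved stays moved. The work goes in short steps, Python scripts to look and compute and a shell command to move; the robot and the scene stay as the last step left them, time stands still between calls to the robot, and variables do not carry over. Pictures are saved under pics/ and viewed, about 8 in all and at most 12, crops included, and the job is handed in when it is done.

```bash
mkdir -p pics; ls; python3 - <<'E'
from plant import robot
import cv2,numpy as np
for n in("scene","side"):
    im=robot.read_camera(n); cv2.imwrite(f"pics/{n}0.png",im)
    c=robot.get_calibration(n); print(n,c)
print(robot.get_state(),robot.grasp_offset)
E
```

```text
pics
scene {'mtx': array([[521.83303966,   0.        , 276.16398862],
       [  0.        , 521.83303966, 211.19471135],
       [  0.        ,   0.        ,   1.        ]]), 'xyz': array([ 1.28539386, -0.10636175,  1.32577221]), 'rotation': array([0.77314485, 0.21590195, 0.15262836, 0.57648762])}
side {'mtx': array([[391.04715224,   0.        , 281.90737949],
       [  0.        , 391.04715224, 212.5420064 ],
       [  0.        ,   0.        ,   1.        ]]), 'xyz': array([0.31451679, 0.78353204, 0.61559221]), 'rotation': array([-0.17923042, -0.09126686,  0.44132321,  0.87451738])}
{'t': 0.1, 'joint_positions': array([-1.27550853e+00,  2.07366835e-01,  1.54284220e+00,  2.38411242e-05,
        1.39348085e+00, -1.50475671e-01]), 'joint_velocities': array([-0.00014436,  0.00021294, -0.00358094, -0.00071499,  0.00079244,
       -0.00040947]), 'effort': array([-5.09295842e-04, -3.84091365e+01, -2.92547679e+01, -1.52953130e-04,
        4.90139733e-03, -1.95526343e-05]), 'ee_pos': array([ 0.24771549, -0.51813981,  0.23020891]), 'tool_rot': array([-6.94775715e-04,  8.45914143e-01, -5.33318069e-01, -7.85510775e-04]), 'contact_force': array([-0.95949503,  0.421871  ,  0.60192271]), 'wrist_torque': array([-0.01034671, -0.01834078, -0.02490741]), 'opening': 0.08542536878658108} 0.0187
```

View pics/scene0.png

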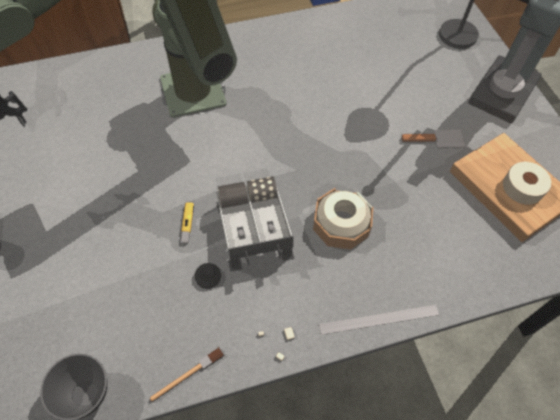

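View pics/side0.png

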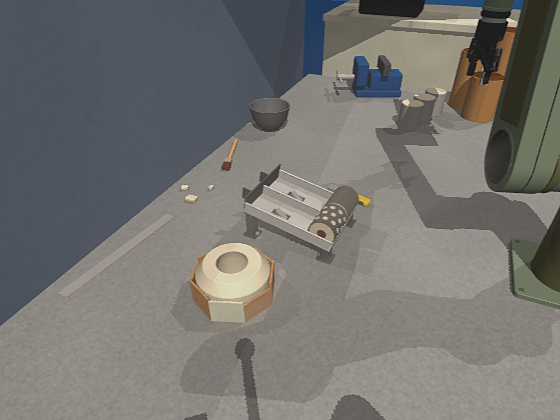

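The perforated flask is in the left lane (scene ≈(263,188), side ≈(325,225)) and the solid one in the right lane. I'll zoom in to pick the rack corners.

```bash
python3 - <<'E'
import cv2,numpy as np
a=cv2.imread("pics/scene0.png")[170:270,205:305]; b=cv2.imread("pics/side0.png")[160:260,235:375]
cv2.imwrite("pics/c1.png",cv2.resize(a,None,fx=6,fy=6,interpolation=cv2.INTER_CUBIC))
cv2.imwrite("pics/c2.png",cv2.resize(b,None,fx=5.7,fy=5.7,interpolation=cv2.INTER_CUBIC))
E
```

```text
(no output)
```

View pics/c1.png

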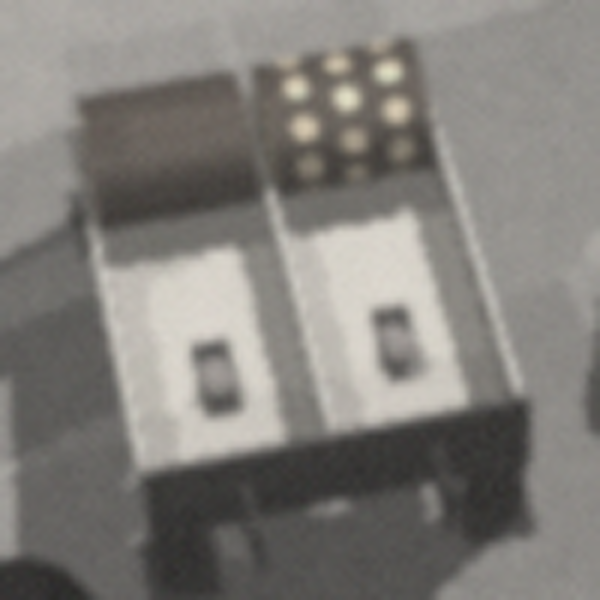

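View pics/c2.png

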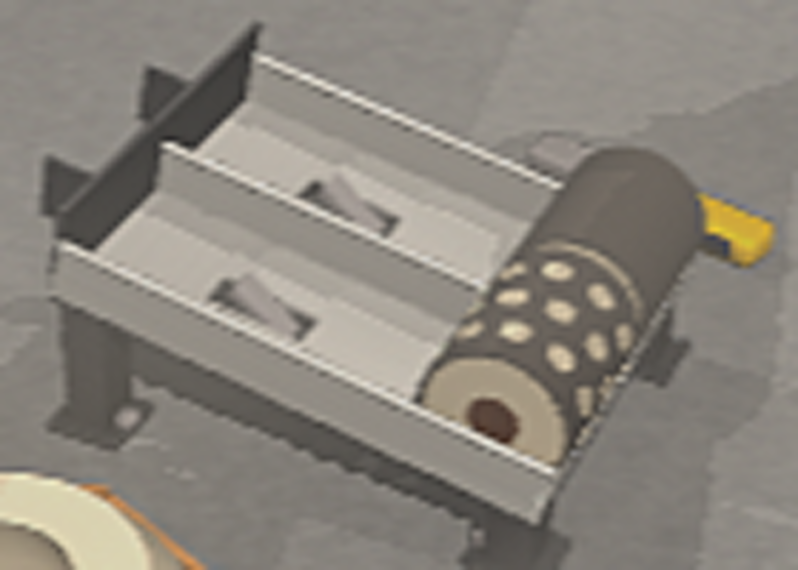

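```bash
cat > h.py <<'E'
import numpy as np
from scipy.spatial.transform import Rotation as R
from scipy.optimize import least_squares
def rot(q): return R.from_quat(np.roll(q,-1)).as_matrix()
def proj(c,P):
    p=(np.atleast_2d(P)-c["xyz"])@rot(c["rotation"]); p=p*[1,-1,-1]
    u=p@c["mtx"].T; return u[:,:2]/u[:,2:]
def deck(v):   # x,y,yaw -> origin, rotation (x up the slope)
    return np.array([v[0],v[1],.055]), R.from_euler("ZY",[v[2],-np.radians(10)]).as_matrix()
def d2w(v,P):
    o,M=deck(v); return o+np.atleast_2d(P)@M.T
E
python3 - <<'E'
from plant import robot
from h import *
cs,cd=robot.get_calibration("scene"),robot.get_calibration("side")
A=np.array([(105,-86.5,42),(105,86.5,42)])/1e3
a=np.array([(145,472),(522,402)])/6+[205,170]
B=np.array([(105,85,24),(-113,85,24),(105,0,24),(105,-85,24),(107,86.5,42),(107,-86.5,42)])/1e3
b=np.array([(62,243),(555,472),(165,147),(258,58),(60,210),(258,27)])/5.7+[235,160]
f=lambda v:np.r_[proj(cs,d2w(v,A))-a,proj(cd,d2w(v,B))-b].ravel()
s=least_squares(f,[.6,-.1,0]); v=s.x; print(v,np.degrees(v[2])); print(s.fun.reshape(-1,2).round(1))
np.save("v.npy",v)
print("u",deck(v)[1].round(3).tolist())
for n,p in dict(flask=(-85,42.5,32),solid=(-85,-42.5,32),seat=(65,42.5,32),stop=(73,42.5,32)).items(): print(n,(d2w(v,np.array(p)/1e3)*1e3).round(1))
F=np.array([[-85,42.5,32]])/1e3+np.array([[0,38,0],[0,-38,0]])/1e3
print("flask end pix side crop",((proj(cd,d2w(v,F))-[235,160])*5.7).round(), "scene crop",((proj(cs,d2w(v,F))-[205,170])*6).round())
E
```

```text
[ 0.58006773  0.05699884 -0.06515097] -3.7328757164728583
[[-1.5 -1.7]
 [ 0.5 -3. ]
 [-0.3  0. ]
 [-1.  -0.3]
 [-0.5 -0.8]
 [-1.  -0.7]
 [-0.3 -0.2]
 [-0.4 -1.4]]
u [[0.983, 0.065, -0.173], [-0.064, 0.998, 0.011], [0.174, 0.0, 0.985]]
flask [[493.8 105.2  71.8]]
solid [[488.2  20.4  71.8]]
seat [[641.2  95.6  97.8]]
stop [[649.   95.1  99.2]]
flask end pix side crop [[492. 418.]
 [563. 312.]] scene crop [[416.  96.]
 [261. 125.]]
```

The fit agrees with the check: the predicted flask end is (492,418) in the side crop and the bore is seen at (492,420). I'll push with the jaws set across the lane and part open, so both fingers touch. First I move high to a point behind the flask, at about (426, 110).

```bash
python3 -m pendant '[[[-0.3,14,47,0,-2.3],[-0.3,14,47,0,-2.3],[-0.3,14,47,0,-2.3],[-0.3,14,47,0,-2.3],[-0.3,14,47,0,-2.3],[-0.3,14,47,0,-2.3],[-0.3,14,47,0,-2.3],[-0.3,14,47,0,-2.3],[-0.3,14,47,0,-2.3],[-0.3,14,47,0,-2.3],[-0.3,14,47,0,-2.3],[-0.3,14,47,0,-2.3],[-0.3,0,30,0,-2.3],[-0.3,0,0,0,0],[-0.3,0,0,0,0]]]'; cat > st.py <<'E'
from plant import robot
from h import *
s=robot.get_state(); v=np.load("v.npy"); o,M=deck(v)
T=rot(s["tool_rot"])
print("t",s["t"],"tcp",(s["ee_pos"]*1e3).round(1),"in deck",((s["ee_pos"]-o)@M*1e3).round(1),"open",s["opening"],"F",s["contact_force"].round(1))
print("toolx yaw",np.degrees(np.arctan2(T[1,0],T[0,0])),"want",np.degrees(v[2])-90)
E
python3 st.py
```

```text
t: 1.6
ee_pos: [0.4097, 0.0924, 0.2234]
tool_rot: [0.003, -0.67, 0.742, 0.003]
contact_force: [-0.2, 0.6, 0.7]
opening: 0.0298
t 1.6 tcp [409.7  92.4 223.4] in deck [-140.5   24.3  195.8] open 0.029752785557294784 F [-0.2  0.6  0.7]
toolx yaw -95.84552752223513 want -93.73287571647286
```

```bash
python3 -m pendant '[[[-0.3,10,18,0,2.1],[-0.3,0,0,-40,0],[-0.3,0,0,-40,0],[-0.3,0,0,-40,0],[-0.3,0,0,-40,0],[-0.3,0,0,-6,0],[-0.3,0,0,0,0]]]'; python3 st.py; python3 - <<'E'
from plant import robot
import cv2
b=robot.read_camera("side")[120:270,235:435]
w=robot.read_camera("wrist")
b=cv2.resize(b,(400,300),interpolation=cv2.INTER_CUBIC); cv2.imwrite("pics/p3.png",cv2.hconcat([b,cv2.resize(w,(400,300))]))
E
```

```text
t: 2.3
ee_pos: [0.4221, 0.1027, 0.0552]
tool_rot: [0.005, -0.681, 0.733, -0.0]
contact_force: [0.3, -0.0, -0.1]
opening: 0.0299
t 2.3 tcp [422.1 102.7  55.2] in deck [-158.2   35.3   28.1] open 0.029866978233868437 F [ 0.3 -0.  -0.1]
toolx yaw -94.20813189523898 want -93.73287571647286
```

View pics/p3.png

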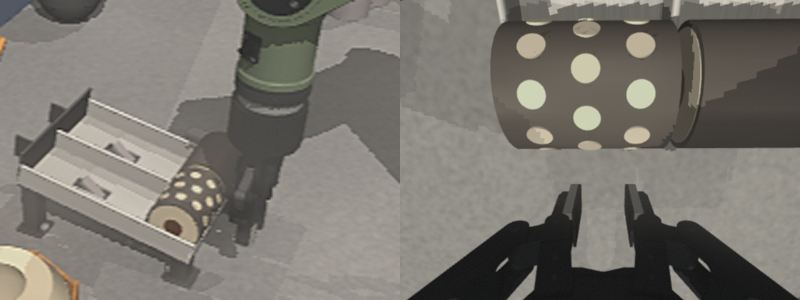

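The fingers sit about 7 mm right of the flask's middle, in the state and in the wrist view (603 against 590 px). I'll correct that and close in on the flask.

```bash
python3 -m pendant '[[[-0.3,0,8,2,0.5],[-0.3,0,0,0,0],[-0.3,8,-0.5,0,0],[-0.3,8,-0.5,0,0],[-0.3,6,-0.4,1,0],[-0.3,6,-0.4,1,0],[-0.3,6,-0.4,1,0],[-0.3,6,-0.4,1,0],[-0.3,6,-0.4,1,0],[-0.3,6,-0.4,1,0],[-0.3,6,-0.4,1,0]]]'; python3 st.py; python3 - <<'E'
from plant import robot
import cv2
b=robot.read_camera("side")[120:270,235:435]
w=robot.read_camera("wrist")
b=cv2.resize(b,(400,300),interpolation=cv2.INTER_CUBIC); cv2.imwrite("pics/p4.png",cv2.hconcat([b,cv2.resize(w,(400,300))]))
E
```

```text
t: 3.5
ee_pos: [0.4875, 0.1082, 0.0716]
tool_rot: [0.007, -0.685, 0.729, -0.002]
contact_force: [-3.9, 0.7, 1.8]
opening: 0.0299
t 3.5 tcp [487.5 108.2  71.6] in deck [-91.3  45.   32.9] open 0.029935945633726948 F [-3.9  0.7  1.8]
toolx yaw -93.58662037085698 want -93.73287571647286
```

View pics/p4.png

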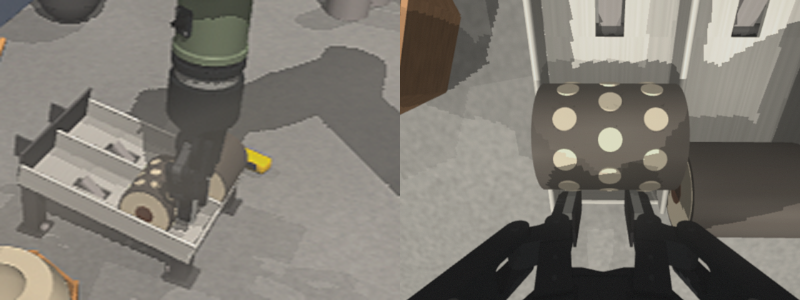

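The flask is rolling squarely and the solid flask has stayed put. The tips are only about 6 mm below the axis, so I'll climb less from here, and shift 2 mm right.

```bash
python3 -m pendant '[[[-0.3,5,-1,-2,0],[-0.3,5,-1,-2,0],[-0.3,6,-0.5,0.5,0],[-0.3,6,-0.5,0.8,0],[-0.3,6,-0.5,0.8,0],[-0.3,6,-0.5,0.8,0],[-0.3,6,-0.4,0.8,0],[-0.3,6,-0.4,0.8,0],[-0.3,6,-0.4,0.8,0],[-0.3,6,-0.4,0.8,0],[-0.3,6,-0.4,0.8,0],[-0.3,6,-0.4,0.8,0],[-0.3,6,-0.4,0.8,0],[-0.3,6,-0.4,0.8,0],[-0.3,4,-0.3,0.7,0]]]'; python3 st.py
```

```text
t: 5.1
ee_pos: [0.5766, 0.1005, 0.0773]
tool_rot: [0.004, -0.685, 0.729, 0.001]
contact_force: [-4.1, -0.4, 2.3]
opening: 0.0302
t 5.1 tcp [576.6 100.5  77.3] in deck [-2.4 43.1 23. ] open 0.03018197721292416 F [-4.1 -0.4  2.3]
toolx yaw -93.56423139805483 want -93.73287571647286
```

```bash
python3 -m pendant '[[[-0.3,5,-0.4,1.2,0],[-0.3,5,-0.4,1.2,0],[-0.3,5,-0.4,1.2,0],[-0.3,5,-0.4,1.2,0],[-0.3,4,-0.3,1,0]]]'; python3 st.py; python3 - <<'E'
from plant import robot
import cv2
b=robot.read_camera("side")[120:270,235:435]
w=robot.read_camera("wrist")
b=cv2.resize(b,(400,300),interpolation=cv2.INTER_CUBIC); cv2.imwrite("pics/p5.png",cv2.hconcat([b,cv2.resize(w,(400,300))]))
E
```

```text
t: 5.6
ee_pos: [0.6051, 0.0982, 0.0842]
tool_rot: [0.006, -0.685, 0.729, -0.001]
contact_force: [-3.4, 0.3, 1.8]
opening: 0.03
t 5.6 tcp [605.1  98.2  84.2] in deck [27.  42.8 24.9] open 0.029958725850210415 F [-3.4  0.3  1.8]
toolx yaw -93.56653323600865 want -93.73287571647286
```

View pics/p5.png

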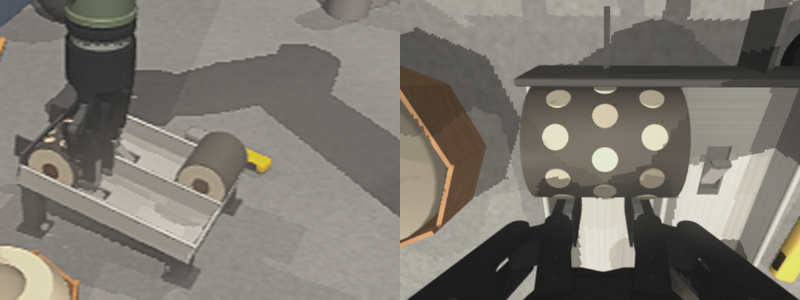

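The flask is almost at the stop, but the force is still only rolling resistance. I'll push a little further until it rises.

```bash
python3 -m pendant '[[[-0.3,4,-0.3,0.8,0],[-0.3,3,-0.2,0.6,0]]]'; python3 st.py; python3 -m pendant '[[[-0.3,3,-0.2,0.6,0]]]'; python3 st.py
```

```text
t: 5.9
ee_pos: [0.608, 0.0981, 0.0843]
tool_rot: [0.002, -0.685, 0.729, 0.003]
contact_force: [-11.5, -0.0, 5.4]
opening: 0.0301
t 5.9 tcp [608.   98.1  84.3] in deck [30.  42.9 24.5] open 0.030102058353939268 F [-11.5  -0.    5.4]
toolx yaw -93.57159942075697 want -93.73287571647286
t: 6.0
ee_pos: [0.6079, 0.0981, 0.0842]
tool_rot: [-0.001, -0.685, 0.729, 0.006]
contact_force: [-9.6, 0.0, 4.7]
opening: 0.0297
t 6.0 tcp [607.9  98.1  84.2] in deck [29.8 42.9 24.4] open 0.029745821984806485 F [-9.6  0.   4.7]
toolx yaw -93.56842407865444 want -93.73287571647286
```

The force rose to 11 N and the tool stopped at x ≈ 608, so the flask is at the stop. I'll back off slowly, then look.

```bash
python3 -m pendant '[[[-0.3,-3,0.2,0,0],[-0.3,-3,0.2,0,0],[-0.3,-3,0.2,0,0],[-0.3,-5,0.3,0,0],[-0.3,-5,0.3,0,0],[-0.3,-6,0.4,0,0],[-0.3,-6,0.4,5,0],[-0.3,0,0,30,0],[-0.3,0,0,40,0],[-0.3,-20,0,40,0],[-0.3,-40,0,20,0],[-0.3,-40,0,0,0],[-0.3,0,0,0,0]]]'; python3 st.py; python3 - <<'E'
from plant import robot
import cv2
b=robot.read_camera("side")[150:250,230:370]
w=robot.read_camera("scene")[165:265,205:305]
cv2.imwrite("pics/p6.png",cv2.hconcat([cv2.resize(b,(462,330),interpolation=cv2.INTER_CUBIC),cv2.resize(w,(330,330),interpolation=cv2.INTER_CUBIC)]))
E
```

```text
t: 7.3
ee_pos: [0.4695, 0.1, 0.2246]
tool_rot: [0.001, -0.685, 0.729, 0.004]
contact_force: [-0.5, 0.0, -0.5]
opening: 0.0299
t 7.3 tcp [469.5 100.  224.6] in deck [-82.   35.8 186.7] open 0.029922266619801435 F [-0.5  0.  -0.5]
toolx yaw -93.57654848595548 want -93.73287571647286
```

View pics/p6.png

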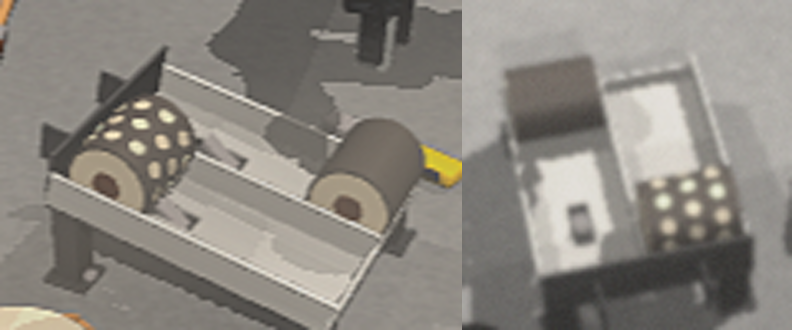

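The flask now lies against the stop with the catch apparently up behind it. I'll check this numerically and compare with the first pictures.

```bash
python3 -m pendant '[[[-0.3,0,0,0,0],[-0.3,0,0,0,0],[-0.3,0,0,0,0],[-0.3,0,0,0,0],[-0.3,0,0,0,0]]]' >/dev/null; python3 - <<'E'
from plant import robot
from h import *
import cv2
v=np.load("v.npy"); c=robot.get_calibration("side")
im=robot.read_camera("side"); 
for x in (48,57,65,73): print(x,proj(c,d2w(v,[x/1e3,.0805,.032])).round(1))
g=cv2.cvtColor(im,cv2.COLOR_BGR2HSV); roi=im[190:225,250:285].astype(int)
m=cv2.inRange(cv2.GaussianBlur(im,(3,3),0)[196:216,253:273],(0,0,0),(70,70,95)); M=cv2.moments(m,True); print("bore",253+M["m10"]/M["m00"],196+M["m01"]/M["m00"],M["m00"])
# centroids of bystanders / solid flask patches, before vs after, by phase correlation
s0,s1=cv2.imread("pics/scene0.png",0),cv2.cvtColor(robot.read_camera("scene"),cv2.COLOR_BGR2GRAY)
for n,(x0,y0,x1,y1) in dict(solid=(212,178,250,212),knife=(172,195,204,250),sprue=(188,258,226,292),mould=(305,180,380,252)).items():
    print(n,np.round(cv2.phaseCorrelate(s0[y0:y1,x0:x1].astype(np.float32),s1[y0:y1,x0:x1].astype(np.float32)),2))
a=cv2.cvtColor(im,cv2.COLOR_BGR2GRAY).astype(np.float32)[175:230,245:295]
print("rest",cv2.phaseCorrelate(a,cv2.cvtColor(robot.read_camera("side"),cv2.COLOR_BGR2GRAY).astype(np.float32)[175:230,245:295])[0])
E
```

```text
48 [[268.4 208.9]]
57 [[265.  207.3]]
65 [[261.9 205.9]]
73 [[258.9 204.5]]Traceback (most recent call last):
  File "<stdin>", line 8, in <module>
ZeroDivisionError: float division by zero
```

```bash
python3 - <<'E'
from plant import robot
import cv2,numpy as np
G=lambda n:cv2.cvtColor(robot.read_camera(n),cv2.COLOR_BGR2GRAY).astype(np.float32)
s0,s1=cv2.imread("pics/scene0.png",0).astype(np.float32),G("scene")
for n,(x0,y0,x1,y1) in dict(solid=(212,178,250,212),knife=(172,195,204,250),sprue=(188,258,226,292),mould=(305,180,380,252)).items():
    p,q=s0[y0:y1,x0:x1],s1[y0:y1,x0:x1]
    r=cv2.matchTemplate(q,p[5:-5,5:-5].copy(),cv2.TM_CCOEFF_NORMED); _,mx,_,l=cv2.minMaxLoc(r); print(n,"shift px",l[0]-5,l[1]-5,round(mx,2))
a=G("side")[175:230,245:295]; b=G("side")[175:230,245:295]
print("rest",cv2.phaseCorrelate(a,b)); im=robot.read_camera("side"); cv2.imwrite("pics/p7.png",cv2.resize(im[165:235,235:335],None,fx=6,fy=6,interpolation=cv2.INTER_CUBIC))
E
```

```text
solid shift px 0 0 0.97
knife shift px 0 0 0.88
sprue shift px 0 0 0.98
mould shift px 0 0 0.97
rest ((-0.01761918413319563, -0.0011045429071074864), 0.9986475424468517)
```

View pics/p7.png

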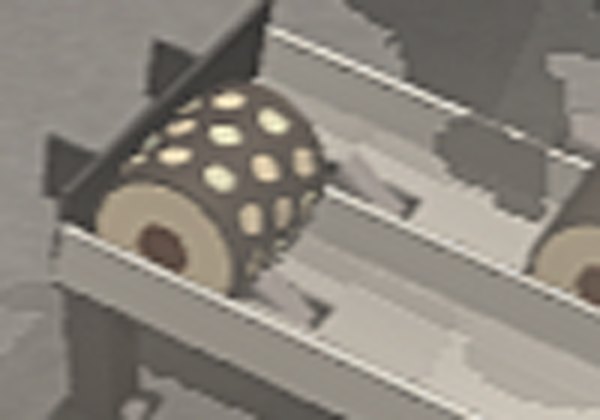

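The bore is at full-image pixel (262, 206.3), against (261.9, 205.9) predicted for deck x = 65 mm. Both catches look alike, raised, and the flask rests on its own.

```bash
python3 -c "
from plant import robot
print(robot.close_job(),robot.get_state()['t'])"
```

```text
the job is handed in; nothing more can be done
the job is handed in; nothing more can be done
```

I rolled the perforated flask up the left lane with both fingertips until it met the end stop (contact force 11.5 N along x). Then I backed off, and it settled onto the raised catch. The job is handed in at about 8 s of the 38 s allowed.

- **Flask position:** its bore is seen at (262, 206.3) px, and (261.9, 205.9) was predicted for deck x = 65 mm. It did not move between two successive frames.
- **Catches:** both look raised in the last picture. This was judged by eye; I did not measure the angles.
- **Other objects:** the solid flask, knife, sprue base and mould all matched their starting place with 0 px shift in the scene camera. The knife's match was the weakest (0.88), possibly because of changed shadows.
- **Robot:** clear of everything, with contact force about 0.5 N or less per axis, which is sensor noise.
- **Failed or disagreeing checks:** an automatic mask for the flask's bore found no pixels, so I read the bore position from the picture instead. In the rack fit, the scene camera's end-stop corners were off by 2–3 px, while the side camera agreed to about 1.5 px or better.

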